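Refit the knob on a control head and hold it pressed

TASK

Swing the small keeper lever on the control head up off the shaft and back over, as far as it goes. Then pick up the loose knob, turn it so that the flat in its bore matches the flat on the D-shaft, push it fully home on the shaft and keep pressing so that the spring-loaded shaft stays pushed well in, at least two thirds of its travel; finish while still holding the knob pressed. Leave the levelling tool and the filter basket where they stand.

Things in the scene. Friction and masses are not known exactly. Their poses are not given: they have to be found in the camera images.
- head: the control head, fixed on the counter: a grey case with a metal top plate, 130 (x) x 210 (y) x 60 mm high; origin at the centre of its underside, top plate at z = 60 mm. The D-shaft stands out of the plate at x = 0, y = -40 mm of its frame; the keeper lever's yoke stands at y = +45 mm, 24 mm wide in x and reaching 44 mm above the plate
- keeper (a joint): keeper lever, hinge angle in rad: 0 = lying level along the head's -y direction, over the end of the shaft, which it blocks (starts at 0 to 0.25); grows as its free end rises; pi/2 = straight up; 2.2 = its stop, leaning back away from the shaft. Stiff with friction (about 1 N at the grip), it stays where it is left
- keeper_grip (a point): centre of the black grip tab at the free end of the keeper lever, 116 mm from the pivot; the tab is 12 mm wide along the hinge axis, 26 mm along the lever, 14 mm thick; the steel arm behind it is 10 mm wide and 7 mm thick
- keeper_pivot (a point): pivot of the keeper lever, 98 mm above the counter; its axis is the head's x axis (the axes given are the head's)
- spindle (a joint): how far the shaft is pushed down into the head, m: 0 = out (at rest), 0.008 = stop. A spring pushes it out: about 4.5 N to start it moving, 12 N at the stop. The shaft cannot turn
- shaft_tip (a point): centre of the upper end of the vertical steel D-shaft, 30 mm above the plate at rest (90 mm above the counter); moves down with it. Diameter 16 mm, with a flat 4.5 mm from the axis along its full length; +x of this frame is the outward normal of the flat, z is up; 1.4 mm chamfer at the end. Its turn about z varies, apart from the head's
- knob: the loose metal knob, bore down; origin at the centre of its underside, z up; 90 g. Round grip 40 mm in diameter, z = 8 to 38 mm, above a skirt 50 mm in diameter, 7.5 mm high. A dark rib on its top (to 40 mm) and a nose on the skirt (32 mm from the axis) point along its +x, where the bore's flat lies: the knob goes on when its +x points as +x of the shaft does, within about 0.1 rad
- knob_seat (a point): centre of the floor of the knob's bore, 18 mm above its underside, axes as the knob's; it meets the shaft tip when the knob is fully home. The bore opens below, 18 mm in diameter, with the flat 5.5 mm from the axis (1 mm clear of the shaft all round), 18 mm deep, with a 1.5 mm chamfer
- distributor: bystander: a round grey levelling tool, 62 mm in diameter, 32 mm high, origin at the centre of its underside
- spare_basket: bystander: a round open steel filter basket, 67 mm in diameter, 26 mm high, origin at the centre of its underside

How it is judged (in metres and radians):
On the way, in this order (a step that is already met when the one before it is completed fails the run):
1. the keeper lever is swung up and back, past 1.9 rad (value of joint keeper above 1.9 rad), for 0.2 s.
2. the knob is fully home on the shaft (horizontal distance between knob_seat and shaft_tip below 0.003 m and z of knob_seat in the frame of shaft_tip below 0.003 m and angle between the x axis of knob and the x axis of shaft_tip, either way round below 0.25 rad), for 0.1 s.
At the end, for the whole second after the job is handed in: Lever back past 1.9 rad; knob upright (0.15 rad), home on the shaft (within 3 mm, flats within 0.25 rad), held by the fingers (over 3 N) with the shaft pushed in over 5 mm, not resting on the head (under 1 N); levelling tool and filter basket within 30 mm of their places (all of step 2 and value of joint keeper above 1.9 rad and angle between knob's own z axis and vertical below 0.15 rad and value of joint spindle above 0.005 m and contact force between the fingers and knob above 3 N and contact force between knob and head below 1 N and distance of each of distributor, spare_basket from where it was at the start of the episode below 0.03 m); the arm keeps its last pose, push and grip.
It fails at once if the levelling tool is knocked away (distance of distributor from where it was at the start of the episode above 0.03 m).
It fails at once if the filter basket is knocked away (distance of spare_basket from where it was at the start of the episode above 0.03 m).
It also fails if it takes over 59 s, if anything falls off the work surface, if the arm or the gripper's body presses on something with over 40 N, if the wrist force passes 120 N, or if a joint passes its speed limit or range.

ROBOT

A 6-joint arm with a two-finger parallel gripper is mounted at the origin on a cart in front of the work surface, level with it; the furniture and walls round the work are solid. World frame = base frame: x ahead of the robot, y to its left, z up, the work surface at z = 0. Lengths are in mm, angles in rad, forces in N, time in s.
With the tool pointing down it reaches from about 275 to 1000 mm from the base axis. Payload 8.4 kg.
Tool frame: the origin (TCP) lies at the very end of the fingers, on their centre line; the grasp point (between the pads) lies 19 mm behind it; z points along the fingers, y is the line along which they close (so a half turn about z gives the same grasp; the last joint's range is limited). The gripper opens to 85 mm and grips with 20 to 120 N. Pads are 22 mm wide; open, the fingers measure 114 mm over their backs; the gripper's body (76 mm by 85 mm) begins 54 mm behind the grasp point. The pads swing forward as they close: fully open they stand 13 mm farther back than shut.
Start: joints at [1.275, 0.353, 1.633, -0, 1.155, -0.002], TCP at [180.993, 598.222, 231.281] pointing down, gripper open.
Joint ranges: [-2.63, 2.63], [-0.92, 2.1], [0.06, 2.66], [-1.3, 4.44], [0, 2.69], [-3.02, 3.02]. Speed limits (rad/s): [2.22, 2.22, 2.79, 3.14, 3.14, 3.14].

INTERFACE

Orientations are given as [roll, pitch, yaw] about the fixed x, y, z axes, in that order (R = Rz(yaw) Ry(pitch) Rx(roll)).
In Python, from rig import sensors, grab_frame, camera_params, order gives the robot as it stands. The module is installed in compiled form; this text tells all that it offers.
- The arm moves only by the tool move_arm, never from a script. Its argument "motion" is a list of rows, each a list of 7 numbers: the turn, a rotation vector about the tool's x, y, z in normalised numbers (1 is pi rad), then the shift along the tool's x, y, z in a scale on which 1.0 is 0.5 m, then the finger opening in m, from 0 to 0.0854. A call has 1 to 8 rows; each row is the pose to reach, as a shift and turn from the pose commanded when the call began, along the tool's axes at that moment; what a row does not reach only later rows make up. A row lasts 1/8 s, in which the tool goes at most 62.5 mm and 10.7 degrees, less where a joint would pass 70% of its speed; a pose out of reach is approached as far as the arm can. A shift or turn number past 1, either way, is cut back to 1. A call with a gripper value outside its range is refused whole. The fingers move at their own pace and stop on an object; "grip_force" is the grip in N (left out, the last holds). Time passes only in rows, so rows that repeat a pose let the fingers close. It gives the time, the measured TCP pose, the force, the opening and the grip force at its end, in the units of the state.
- sensors.sense(): the state, without advancing time (a new reading comes with each control period).
- grab_frame(name): name is "scene" or "top" or "wrist"; returns (picture, depth): 420x560x3 uint8, red, green, blue; 420x560 float32, mm along the optical axis (not along the pixel's ray), 0 where there is no reading.
- camera_params(name): a dict with "camera_matrix" (3x3 intrinsics, pixels), "world_from_camera" (4x4, takes a point from camera to world coordinates). Camera axes: x right, y down, z forward; pixel columns grow to the right and rows downward; lengths in mm; the calibration is good to about 2 mm. A picture is of the moment at which its call begins: read the wrist's pose just before it. camera_params takes no time and is no camera call; for the wrist camera it gives the pose at the moment of the call.
- order.sign_off(): hands the job in; it is judged then, once.
The state is a dict: "clock": time; "qpos": joint angles; "qvel": joint speeds; "joint_efforts": joint torques, N m; "eef_pos": TCP position; "tcp_rot": TCP orientation; "contact_force": force on the tool from outside, world axes, zero at the start; "wrist_torque": the same for the moment, N m; "opening": opening from 0.0 (shut) to 1.0 (fully open); "grasp_force": force on a finger pad.
Only numpy, scipy, OpenCV 4.12 (cv2) and the standard library are available. Lean on these libraries where they do the work, as an engineer would, in place of code of your own. Each camera call takes 0.05 s, during which the arm holds its last target. There are 200 camera calls.

## Working session

There is one attempt and no reset: what is moved stays moved. The work goes in short steps, Python scripts to look and compute and a tool call to move; the robot and the scene stay as the last step left them, time stands still between calls to the robot, and variables do not carry over. Pictures are saved under pics/ and viewed, at most 10 in all, crops included, and the job is handed in when it is done.

Besides the shell and the picture viewer there is one more tool, called after "Request:" as name(argument=value, ...), one argument or row to a line, values as JSON. move_arm: Moves the arm, as the interface text tells. Its arguments: {"type":"object","properties":{"motion":{"type":"array","items":{"type":"array","items":{"type":"number"}}},"grip_force":{"type":"number"}},"required":["motion"]}

```bash
mkdir -p pics
cat > h.py <<'E'
import numpy as np, cv2
from rig import sensors, grab_frame, camera_params, order
def snap(n,f):
    p=camera_params(n); im,d=grab_frame(n); cv2.imwrite('pics/'+f+'.png',im[:,:,::-1]); np.savez('pics/'+f+'.npz',im=im,d=d,K=p['camera_matrix'],T=p['world_from_camera']); return im,d,p
def cloud(f):
    z=np.load('pics/'+f+'.npz'); K=np.array(z['K']);T=np.array(z['T']);d=z['d']
    v,u=np.mgrid[:d.shape[0],:d.shape[1]]
    P=np.stack([(u-K[0,2])/K[0,0]*d,(v-K[1,2])/K[1,1]*d,d],-1)
    return z['im'],d,P@T[:3,:3].T+T[:3,3]
E
python3 - <<'E'
from h import *
print(sensors.sense())
for n in('scene','top'):
    im,d,p=snap(n,n+'0'); print(n,p)
a=cv2.imread('pics/scene0.png');b=cv2.imread('pics/top0.png')
E
```

```text
{'clock': 0.0, 'qpos': array([ 1.27460106e+00,  3.53639659e-01,  1.63414935e+00, -8.97245854e-07,
        1.15518083e+00, -2.37845812e-03]), 'qvel': array([ 1.02206759e-03, -3.25684288e-04, -1.87789213e-05, -2.23541427e-03,
       -1.90495519e-04,  2.96166057e-05]), 'joint_efforts': array([ 1.23725491e-03, -6.05259919e+01, -3.42065692e+01,  8.45059412e-05,
        9.47689667e-03, -5.19915950e-07]), 'eef_pos': array([180.85254536, 597.76240192, 230.56046501]), 'tcp_rot': array([-3.14021547e+00, -2.45522256e-06,  2.84777620e+00]), 'contact_force': array([-0.70139298,  0.50774271,  0.33486386]), 'wrist_torque': array([ 0.02003676,  0.01573828, -0.02783697]), 'grasp_force': 0.0, 'opening': 0.9996145177395167}
scene {'camera_matrix': array([[472.96655519,   0.        , 274.12773693],
       [  0.        , 472.96655519, 210.32940899],
       [  0.        ,   0.        ,   1.        ]]), 'world_from_camera': array([[ 7.04471674e-01, -2.49800616e-01,  6.64318683e-01,
        -1.29578093e+02],
       [-7.09470609e-01, -2.73264141e-01,  6.49598464e-01,
        -5.94416142e+02],
       [ 1.92643778e-02, -9.28938298e-01, -3.69733042e-01,
         4.66450896e+02],
       [ 0.00000000e+00,  0.00000000e+00,  0.00000000e+00,
         1.00000000e+00]])}
top {'camera_matrix': array([[525.21377131,   0.        , 289.14759425],
       [  0.        , 525.21377131, 217.77654468],
       [  0.        ,   0.        ,   1.        ]]), 'world_from_camera': array([[ 2.03417856e-02, -9.95778301e-01,  8.95085845e-02,
         3.77163271e+02],
       [-9.99779724e-01, -1.97970015e-02,  6.97006123e-03,
         4.05608871e+01],
       [-5.16863416e-03, -8.96306514e-02, -9.95961662e-01,
         1.18149299e+03],
       [ 0.00000000e+00,  0.00000000e+00,  0.00000000e+00,
         1.00000000e+00]])}
```

View pics/top0.png

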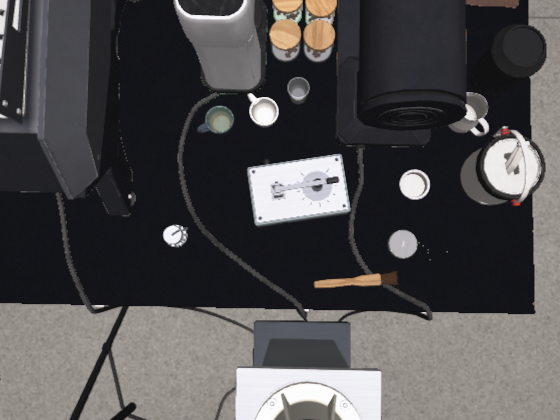

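View pics/scene0.png

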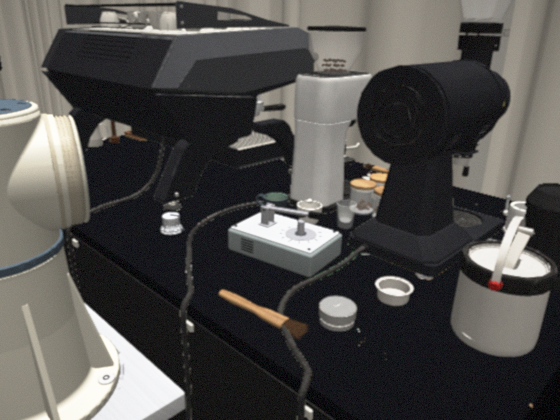

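The top view shows the head's plate with corners at (248,167), (340,155), (349,210) and (257,224), its yoke at (278,190) and the lever grip at (332,181). The knob is at (175,236), the levelling tool at (403,244) and the basket at (414,184). The scene view shows the same things, with the arm clear of them.

Run:
```python
from h import *
im,d,P=cloud('top0')
v,u=np.mgrid[:420,:560]
box=(u>235)&(u<360)&(v>145)&(v<235)
m=box&(abs(P[...,2]-60)<6)
r=cv2.minAreaRect(P[m][:,:2].astype(np.float32)); print('plate',r, np.median(P[m][:,2]))
m=box&(P[...,2]>85)
Q=P[m]; print('lever',len(Q)); o=np.argsort(-Q[:,1]); print(Q[o][::max(1,len(o)//25)].round(0).tolist())
dk=box&(im.max(2)<70)&(P[...,2]>75); print('grip dark',dk.sum(),P[dk].mean(0))
kb=(u>155)&(u<195)&(v>218)&(v<255)
for lo,hi in((4,12),(30,45)):
    m=kb&(P[...,2]>lo)&(P[...,2]<hi); c,rad=cv2.minEnclosingCircle(P[m][:,:2].astype(np.float32)); print('knob',lo,m.sum(),c,rad,P[m].mean(0))
for n,(a,b) in dict(dist=(403,244),basket=(414,184)).items():
    m=(abs(u-a)<20)&(abs(v-b)<20)&(P[...,2]>15); c,rad=cv2.minEnclosingCircle(P[m][:,:2].astype(np.float32)); print(n,c,rad)
K=im[215:260,150:200];L=im[145:235,235:360]
a=cv2.resize(K,None,fx=8,fy=8)[:,:,::-1]; b=cv2.resize(L,None,fx=3.2,fy=4)[:,:,::-1]
cv2.imwrite('pics/c.png',np.hstack([a,b[:360]]))
z=np.load('pics/top0.npz')
```

```text
plate ((541.9418334960938, 29.880577087402344), (128.99842834472656, 208.45098876953125), 9.582074165344238) 60.09263222347067
lever 498
[[543.0, 85.0, 95.0], [520.0, 79.0, 90.0], [533.0, 77.0, 103.0], [525.0, 74.0, 103.0], [548.0, 71.0, 101.0], [540.0, 68.0, 101.0], [523.0, 66.0, 103.0], [534.0, 60.0, 102.0], [538.0, 52.0, 104.0], [542.0, 44.0, 103.0], [377.0, 41.0, 1181.0], [377.0, 41.0, 1181.0], [540.0, 39.0, 107.0], [544.0, 31.0, 108.0], [544.0, 23.0, 106.0], [548.0, 15.0, 109.0], [547.0, 9.0, 106.0], [545.0, 0.0, 108.0], [555.0, -6.0, 106.0], [548.0, -10.0, 112.0], [548.0, -14.0, 112.0], [553.0, -20.0, 112.0], [547.0, -27.0, 108.0], [547.0, -33.0, 108.0], [555.0, -38.0, 115.0], [550.0, -44.0, 117.0], [559.0, -50.0, 116.0]]
grip dark 76 [492.84188374  -6.09475495 463.13601725]
knob 4 149 (435.52288818359375, 302.4111022949219) 56.92860412597656 [437.0891506  293.57653273   6.87039263]
knob 30 267 (439.52276611328125, 302.7499694824219) 20.31960105895996 [438.87604818 302.17717602  37.97162119]
dist (406.5813903808594, -95.83677673339844) 139.53416442871094
basket (478.7170104980469, -108.4616928100586) 180.3355712890625
```

View pics/c.png

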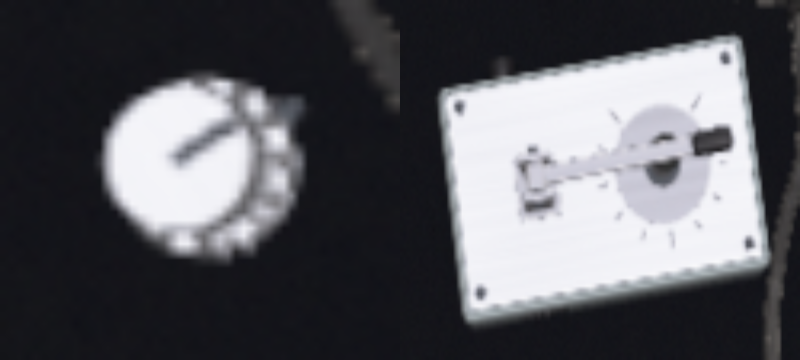

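The crop shows the knob's rib running from (175,160) to (240,120) and its nose at (295,105), so it points at about -1 rad. The lever hides most of the shaft.

```bash
cat >> h.py <<'E'
from scipy.spatial.transform import Rotation as Rn
def go(pos,yaw,tilt=0,f=None,ref=None):
    "rows needed from the present pose to a downward pose (tilt about world head x handled by R)"
    s=sensors.sense(); R0=Rn.from_euler('xyz',s['tcp_rot']) ; p0=s['eef_pos']
    R1=Rn.from_euler('xyz',[np.pi,0,yaw]) if np.isscalar(yaw) else yaw
    print('now',p0.round(1),s['tcp_rot'].round(3),'t',round(s['clock'],2),'open',round(s['opening'],3),'F',s['contact_force'].round(1),'q',s['qpos'].round(2))
    rv=(R0.inv()*R1).as_rotvec()
    for p in np.atleast_2d(pos):
        print(' ->',p, 'row',rv.round(3).tolist(),(R0.inv().apply(p-p0)/1000).round(4).tolist())
E
python3 - <<'E'
from h import *
im,d,P=cloud('top0')
m=(d>0)&(P[...,2]>120)&(P[...,0]<640)&(P[...,0]>100)&(P[...,2]<900)
Q=P[m]
for y in range(-400,700,50):
    k=Q[(Q[:,1]>=y)&(Q[:,1]<y+50)]
    if len(k)>5: print(y,np.percentile(k,[2,98],axis=0).round(0).tolist())
go([380,240,300],1.738)
E
```

```text
-400 [[522.0, -400.0, 124.0], [638.0, -352.0, 204.0]]
-350 [[542.0, -350.0, 121.0], [626.0, -332.0, 143.0]]
-250 [[629.0, -240.0, 251.0], [638.0, -201.0, 387.0]]
-200 [[628.0, -199.0, 234.0], [639.0, -151.0, 403.0]]
-150 [[629.0, -149.0, 237.0], [639.0, -101.0, 402.0]]
-100 [[630.0, -99.0, 260.0], [639.0, -69.0, 381.0]]
-50 [[164.0, -48.0, 120.0], [558.0, -5.0, 226.0]]
0 [[112.0, 1.0, 244.0], [118.0, 23.0, 267.0]]
350 [[497.0, 364.0, 135.0], [637.0, 399.0, 426.0]]
400 [[491.0, 401.0, 132.0], [638.0, 447.0, 507.0]]
450 [[493.0, 451.0, 315.0], [582.0, 498.0, 430.0]]
500 [[492.0, 500.0, 313.0], [527.0, 528.0, 367.0]]
now [180.9 597.8 230.6] [-3.14  -0.     2.848] t 0.1 open 1.002 F [0.2 0.2 0.7] q [ 1.27  0.35  1.63 -0.    1.16 -0.  ]
 -> [380 240 300] row [-0.001, 0.001, 1.11] [-0.2942, -0.2849, -0.069]
```

Careful with the scale: shifts go in shares of 0.5 m and turns go in shares of pi rad. That gives: -0.294 m / 0.5 = -0.588, -0.069 m / 0.5 = -0.138, 1.11 rad / 3.1416 = 0.3533.

Request:
move_arm(
  motion=[
    [0, 0, 0.3533, -0.588, -0.57, -0.138, 0.085],
    [0, 0, 0.3533, -0.588, -0.57, -0.138, 0.085],
    [0, 0, 0.3533, -0.588, -0.57, -0.138, 0.085],
    [0, 0, 0.3533, -0.588, -0.57, -0.138, 0.085],
    [0, 0, 0.3533, -0.588, -0.57, -0.138, 0.085],
    [0, 0, 0.3533, -0.588, -0.57, -0.138, 0.085],
    [0, 0, 0.3533, -0.588, -0.57, -0.138, 0.085],
    [0, 0, 0.3533, -0.588, -0.57, -0.138, 0.085],
  ],
)

```text
clock: 1.1
eef_pos: [380.9, 238.4, 300.7]
tcp_rot: [3.141, 0.0, 1.734]
contact_force: [-0.7, 0.4, -0.4]
opening: 0.998
grasp_force: 0.0
```

Run:
```python
from h import *
im,d,p=snap('wrist','w1'); print(p['world_from_camera'].round(2))
im,d,P=cloud('w1')
m=(P[...,2]>-20)&(abs(P[...,0]-439)<60)&(abs(P[...,1]-302)<60)
print('knobpts',(m&(P[...,2]>4)).sum())
go([430,10,300],1.738)
```

```text
[[ 9.9000e-01  1.6000e-01  5.0000e-02  3.6934e+02]
 [ 1.6000e-01 -9.4000e-01 -2.9000e-01  3.1326e+02]
 [ 0.0000e+00  2.9000e-01 -9.6000e-01  4.4347e+02]
 [ 0.0000e+00  0.0000e+00  0.0000e+00  1.0000e+00]]
knobpts 24795
now [380.2 239.5 300.3] [ 3.141 -0.     1.735] t 1.15 open 0.998 F [0.4 0.6 0.3] q [0.56 0.   1.9  0.   1.23 0.39]
 -> [430  10 300] row [0.0, -0.0, -0.003] [-0.2345, 0.0116, 0.0003]
```

View pics/w1.png

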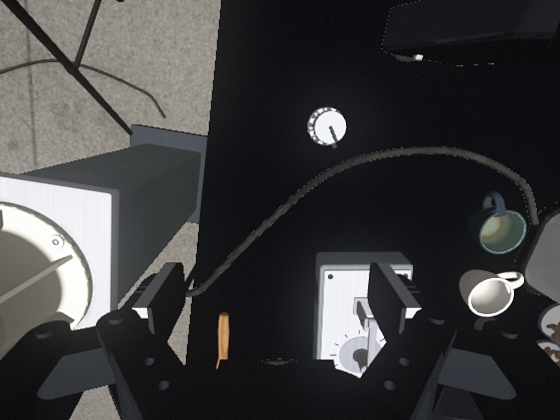

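The wrist picture shows the knob's top at (327,126) with its dark rib reaching to about (336,142). The head is at the lower centre, partly hidden by the fingers.

```bash
cat >> h.py <<'E'
def ray(f,uv,z):
    n=np.load('pics/'+f+'.npz'); K,T=n['K'],n['T']; uv=np.atleast_2d(uv).astype(float)
    r=np.c_[(uv[:,0]-K[0,2])/K[0,0],(uv[:,1]-K[1,2])/K[1,1],np.ones(len(uv))]@T[:3,:3].T
    return T[:3,3]+r*((z-T[2,3])/r[:,2])[:,None]
E
python3 - <<'E'
from h import *
im,d,P=cloud('w1')
g=im.max(2); v,u=np.mgrid[:420,:560]
box=(abs(u-327)<26)&(abs(v-126)<26)
top=box&(P[...,2]>30)&(P[...,2]<48)
c,r=cv2.minEnclosingCircle(P[top][:,:2].astype(np.float32)); print('top',top.sum(),c,r,np.median(P[top],axis=0))
c=np.array(c)
rib=top&(g<130)&(np.hypot(P[...,0]-c[0],P[...,1]-c[1])<19)
w=ray('w1',np.c_[u[rib],v[rib]],39)[:,:2]; e=w.mean(0)-c
vx,vy,_,_=cv2.fitLine(w.astype(np.float32),cv2.DIST_L2,0,.01,.01).ravel()
print('rib',rib.sum(),w.mean(0),'yaw c',np.arctan2(e[1],e[0]),'line',np.arctan2(vy,vx))
go([[553,-37,200],[553,-37,130],[553,-37,96]],1.738)
cv2.imwrite('pics/k.png',cv2.resize(im[96:156,297:357],None,fx=8,fy=8)[:,:,::-1])
E
```

```text
top 827 (439.7795715332031, 305.9395446777344) 20.458908081054688 [438.96880475 306.35119051  38.05543688]
rib 43 [444.00763295 298.58068921] yaw c -1.0492971317297348 line -0.9647137
now [380.2 239.5 300.3] [ 3.141 -0.     1.735] t 1.15 open 0.998 F [0.4 0.6 0.3] q [0.56 0.   1.9  0.   1.23 0.39]
 -> [553 -37 200] row [0.0, -0.0, -0.003] [-0.301, 0.1252, 0.1002]
 -> [553 -37 130] row [0.0, -0.0, -0.003] [-0.3011, 0.1252, 0.1702]
 -> [553 -37  96] row [0.0, -0.0, -0.003] [-0.3011, 0.1252, 0.2042]
```

Request:
move_arm(
  motion=[
    [0, 0, 0, -0.602, 0.25, 0.1, 0.085],
    [0, 0, 0, -0.602, 0.25, 0.1, 0.085],
    [0, 0, 0, -0.602, 0.25, 0.1, 0.085],
    [0, 0, 0, -0.602, 0.25, 0.1, 0.085],
    [0, 0, 0, -0.602, 0.25, 0.1, 0.085],
    [0, 0, 0, -0.602, 0.25, 0.1, 0.085],
    [0, 0, 0, -0.602, 0.25, 0.27, 0.085],
    [0, 0, 0, -0.602, 0.25, 0.27, 0.085],
  ],
)

```text
clock: 2.15
eef_pos: [550.9, -34.1, 161.9]
tcp_rot: [-3.137, -0.002, 1.738]
contact_force: [0.4, 0.0, 0.3]
opening: 0.994
grasp_force: 0.0
```

Run:
```python
from h import *
snap('wrist','w2')
im,d,P=cloud('w2'); v,u=np.mgrid[:420,:560]
H=np.array([541.9,29.9]); a=.167; hx=np.array([np.cos(a),np.sin(a)]); hy=np.array([-hx[1],hx[0]])
q=P[...,:2]-H; X=q@hx; Y=q@hy
m=(abs(X)<12)&(P[...,2]>88)&(P[...,2]<130)&(Y<30)&(d>0)
for y in range(-110,30,10):
    k=m&(Y>=y)&(Y<y+10)
    if k.sum()>5: print(y,k.sum(),'x',X[k].mean().round(1),np.percentile(X[k],[3,97]).round(1),'z',np.median(P[k][:,2]).round(1),'g',im[k].mean().round(0))
go([553,-37,96],1.738)
```

```text
-80 245 x 1.5 [-4.4  7.4] z 117.0 g 63.0
-70 285 x 1.3 [-4.4  7.3] z 116.1 g 78.0
-60 287 x 1.5 [-3.8  6.5] z 113.1 g 127.0
-50 299 x 1.3 [-5.9  8.7] z 110.4 g 177.0
-40 419 x 1.4 [-7.1  9.9] z 108.8 g 150.0
-30 241 x 1.3 [-3.1  5.7] z 108.7 g 205.0
-20 257 x 1.6 [-3.1  6.3] z 107.8 g 205.0
-10 271 x 1.5 [-3.1  6.2] z 106.7 g 205.0
0 269 x 1.5 [-3.1  6.1] z 105.6 g 207.0
10 272 x 1.4 [-3.1  6. ] z 104.7 g 206.0
20 306 x 1.1 [-3.7  5.9] z 103.6 g 205.0
now [550.1 -34.  160.2] [-3.135e+00 -2.000e-03  1.739e+00] t 2.2 open 0.999 F [-0.8  0.7 -1.7] q [-0.06  0.32  1.85  0.    0.97 -0.23]
 -> [553 -37  96] row [-0.007, -0.002, 0.001] [-0.0036, 0.0028, 0.0641]
```

View pics/w2.png

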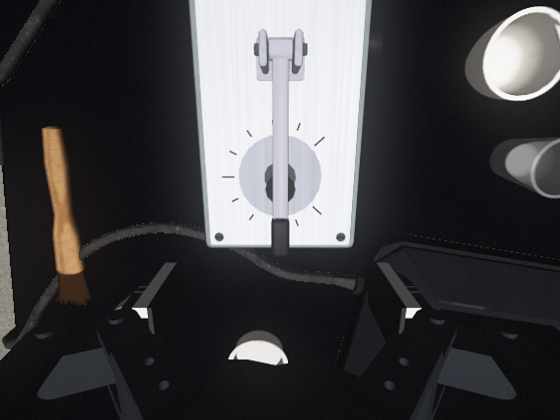

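The wrist picture shows the lever from its yoke at (280,48) to its black tab at (280,236). The shaft's dark socket is under it at (280,180). The grinder's base comes close to the right finger, around (385,255), so I'll close the fingers partly before going down.

Run:
```python
from h import *
im,d,P=cloud('w2')
m=np.zeros(d.shape,bool); m[225:300,345:470]=1
m&=(P[...,2]>20)&(P[...,2]<90)&(P[...,0]>605); print(np.percentile(P[m],[1,10,50],axis=0).round(0))
go([[555,-39.4,130],[555,-39.4,93]],1.738)
```

```text
[[ 614. -112.   21.]
 [ 647.  -88.   30.]
 [ 685.  -64.   52.]]
now [550.1 -34.  160.2] [-3.135e+00 -2.000e-03  1.739e+00] t 2.2 open 0.999 F [-0.8  0.7 -1.7] q [-0.06  0.32  1.85  0.    0.97 -0.23]
 -> [555.  -39.4 130. ] row [-0.007, -0.002, 0.001] [-0.0063, 0.0042, 0.0301]
 -> [555.  -39.4  93. ] row [-0.007, -0.002, 0.001] [-0.0063, 0.0044, 0.0671]
```

Scaled: -0.006 m / 0.5 = -0.012, 0.004 m / 0.5 = 0.008, 0.007 rad / 3.1416 = 0.0022.

Request:
move_arm(
  motion=[
    [0.0022, 0, 0, -0.012, 0.008, 0, 0.045],
    [0.0022, 0, 0, -0.012, 0.008, 0, 0.045],
    [0.0022, 0, 0, -0.012, 0.008, 0, 0.045],
    [0.0022, 0, 0, -0.012, 0.008, 0, 0.045],
  ],
)

```text
clock: 2.7
eef_pos: [558.5, -40.9, 166.1]
tcp_rot: [-3.136, 0.0, 1.738]
contact_force: [0.1, 0.8, -0.2]
opening: 0.525
grasp_force: 0.0
```

Run:
```python
from h import *
go([[555,-39.4,130],[555,-39.4,93]],1.738)
```

```text
now [558.5 -40.9 166.1] [-3.136  0.     1.738] t 2.7 open 0.525 F [ 0.1  0.8 -0.2] q [-0.07  0.33  1.83 -0.    0.99 -0.24]
 -> [555.  -39.4 130. ] row [-0.006, 0.0, -0.0] [0.0021, -0.003, 0.0361]
 -> [555.  -39.4  93. ] row [-0.006, 0.0, -0.0] [0.0021, -0.0027, 0.0731]
```

Scaled: 0.072 m / 0.5 = 0.144, -0.003 m / 0.5 = -0.006, -0.006 rad / 3.1416 = -0.0019.

Request:
move_arm(
  motion=[
    [-0.0019, 0, 0, 0.004, -0.006, 0.07, 0.045],
    [-0.0019, 0, 0, 0.004, -0.006, 0.144, 0.045],
    [-0.0019, 0, 0, 0.004, -0.006, 0.144, 0.045],
    [-0.0019, 0, 0, 0.004, -0.006, 0.144, 0.0],
    [-0.0019, 0, 0, 0.004, -0.006, 0.144, 0.0],
    [-0.0019, 0, 0, 0.004, -0.006, 0.144, 0.0],
    [-0.0019, 0, 0, 0.004, -0.006, 0.144, 0.0],
  ],
  grip_force=20,
)

```text
clock: 3.58
eef_pos: [554.2, -40.0, 94.1]
tcp_rot: [-3.141, 0.001, 1.738]
contact_force: [-3.5, -3.4, 2.1]
opening: 0.138
grasp_force: 27.0
```

Run:
```python
from h import *
s=sensors.sense(); print(s['opening'],s['grasp_force'])
hy=np.array([-.166,.986,0]); z=np.array([0,0,1.]); p0=s['eef_pos']
a0=.1
off=[116*((np.cos(a0)-np.cos(a))*hy+(np.sin(a)-np.sin(a0))*z) for a in np.arange(.25,2.2,.15)]
go([p0+o for o in off],1.738)
```

```text
0.13753453507239632 27.024647891521454
now [554.2 -40.   94.1] [-3.141e+00  1.000e-03  1.738e+00] t 3.58 open 0.138 F [-3.5 -3.4  2.1] q [-0.07  0.42  1.89 -0.    0.83 -0.24]
 -> [553.69798328 -37.01739519 111.23055995] row [-0.001, 0.001, -0.0] [0.003, -0.0, -0.0171]
 -> [552.77655619 -31.54434029 127.70422838] row [-0.001, 0.001, -0.0] [0.0086, -0.0, -0.0336]
 -> [551.45681788 -23.70541278 143.16341923] row [-0.001, 0.001, -0.0] [0.0165, -0.0, -0.0491]
 -> [549.76840684 -13.67665805 157.26095239] row [-0.001, 0.001, -0.0] [0.0267, -0.0, -0.0632]
 -> [547.74924114  -1.68330034 169.68022767] row [-0.001, 0.001, -0.0] [0.0388, -0.0001, -0.0756]
 -> [545.44466689  12.00531542 180.14233491] row [-0.001, 0.001, -0.0] [0.0527, -0.0001, -0.0861]
 -> [542.90643985  27.08177242 188.41231775] row [-0.001, 0.001, -0.0] [0.068, -0.0001, -0.0943]
 -> [540.19156313  43.20748594 194.30445018] row [-0.001, 0.001, -0.0] [0.0843, -0.0001, -0.1002]
 -> [537.36100701  60.02030721 197.68640764] row [-0.001, 0.001, -0.0] [0.1014, -0.0001, -0.1036]
 -> [534.47833968  77.14265652 198.48223863] row [-0.001, 0.001, -0.0] [0.1187, -0.0001, -0.1044]
 -> [531.60829964  94.19000282 196.67407051] row [-0.001, 0.001, -0.0] [0.136, -0.0, -0.1026]
 -> [528.81534179 110.77949946 192.30251085] row [-0.001, 0.001, -0.0] [0.1528, -0.0, -0.0983]
 -> [526.16218994 126.53858211 185.46573544] row [-0.001, 0.001, -0.0] [0.1688, -0.0, -0.0915]
 -> [523.70842817 141.11333575 176.31728352] row [-0.001, 0.001, -0.0] [0.1836, -0.0, -0.0823]
```

Scaled: -0.0755 m / 0.5 = -0.151, 0.001 m / 0.5 = 0.002.

Request:
move_arm(
  motion=[
    [0, 0, 0, 0.002, 0, -0.017, 0],
    [0, 0, 0, 0.006, 0, -0.034, 0],
    [0, 0, 0, 0.011, 0, -0.051, 0],
    [0, 0, 0, 0.017, 0, -0.067, 0],
    [0, 0, 0, 0.024, 0, -0.083, 0],
    [0, 0, 0, 0.033, 0, -0.098, 0],
    [0, 0, 0, 0.053, 0, -0.126, 0],
    [0, 0, 0, 0.078, 0, -0.151, 0],
  ],
)

```text
clock: 4.58
eef_pos: [547.5, -0.6, 169.7]
tcp_rot: [-3.14, 0.0, 1.738]
contact_force: [-4.6, 0.2, -4.5]
opening: 0.134
grasp_force: 25.0
```

Scaled: 0.1298 m / 0.5 = 0.2596, 0.1138 m / 0.5 = 0.2276.

Request:
move_arm(
  motion=[
    [0, 0, 0, 0.0274, 0, -0.0212, 0],
    [0, 0, 0, 0.058, 0, -0.0376, 0],
    [0, 0, 0, 0.0906, 0, -0.0494, 0],
    [0, 0, 0, 0.1248, 0, -0.0562, 0],
    [0, 0, 0, 0.1594, 0, -0.0578, 0],
    [0, 0, 0, 0.194, 0, -0.0542, 0],
    [0, 0, 0, 0.2276, 0, -0.0456, 0],
    [0, 0, 0, 0.2596, 0, -0.032, 0],
  ],
)

```text
clock: 5.58
eef_pos: [525.7, 128.2, 186.3]
tcp_rot: [-3.141, -0.0, 1.738]
contact_force: [-6.6, -2.7, 4.0]
opening: 0.135
grasp_force: 27.7
```

Scaled: 0.0165 m / 0.5 = 0.033, 0.0145 m / 0.5 = 0.029.

Request:
move_arm(
  motion=[
    [0, 0, 0, 0.029, 0, 0.018, 0],
    [0, 0, 0, 0.033, 0, 0.021, 0],
    [0, 0, 0, 0.033, 0, 0.021, 0],
    [0, 0, 0, 0.033, 0, 0.021, 0.05],
    [0, 0, 0, 0.033, 0, 0.021, 0.05],
    [0, 0, 0, 0.033, 0, 0.021, 0.05],
  ],
)

```text
clock: 6.32
eef_pos: [524.2, 143.4, 174.8]
tcp_rot: [3.141, -0.0, 1.738]
contact_force: [-0.4, -0.2, -0.0]
opening: 0.584
grasp_force: 0.0
```

Run:
```python
from h import *
snap('top','t3'); im,d,P=cloud('t3')
cv2.imwrite('pics/c3.png',cv2.resize(im[130:240,220:370],(750,550))[:,:,::-1])
go([[480,110,320]],1.738)
```

```text
now [524.  143.3 174.6] [-3.142 -0.     1.738] t 6.38 open 0.586 F [-0.1  0.1  0.3] q [0.26 0.29 1.86 0.   0.99 0.1 ]
 -> [480 110 320] row [-0.0, -0.0, -0.0] [-0.0255, -0.0489, -0.1454]
```

View pics/c3.png

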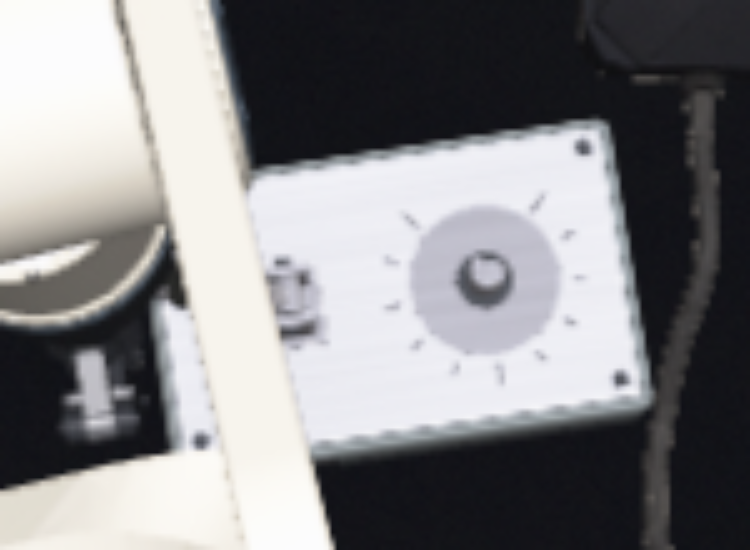

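The crop shows the lever off the shaft and leaning back. The bare shaft is at (485,278) in the crop, on its dial. Next I lift clear and look straight down at it.

Scaled: -0.165 m / 0.5 = -0.33, -0.155 m / 0.5 = -0.31.

Request:
move_arm(
  motion=[
    [0, 0, 0, 0, 0, -0.1, 0.06],
    [0, 0, 0, 0, 0, -0.2, 0.08],
    [0, 0, 0, -0.1, 0, -0.2, 0.085],
    [0, 0, 0, -0.2, 0, -0.17, 0.085],
    [0, 0, 0, -0.31, 0, -0.11, 0.085],
    [0, 0, 0, -0.33, 0, -0.08, 0.085],
    [0, 0, 0, -0.33, 0, -0.08, 0.085],
    [0, 0, 0, -0.33, 0, -0.08, 0.085],
  ],
)

```text
clock: 7.38
eef_pos: [551.5, -18.5, 215.0]
tcp_rot: [-3.141, -0.0, 1.738]
contact_force: [-0.1, -0.1, -0.6]
opening: 0.994
grasp_force: 0.0
```

Run:
```python
from h import *
snap('wrist','w4'); im,d,P=cloud('w4')
m=(abs(P[...,2]-90)<5)&(abs(P[...,0]-549)<20)&(abs(P[...,1]+10)<20)
Q=P[m]; v,u=np.nonzero(m); print(m.sum(),Q.mean(0),u.mean(),v.mean())
t=m&(abs(P[...,2]-np.median(Q[:,2]))<1.5)
w=ray('w4',np.c_[np.nonzero(t)[1],np.nonzero(t)[0]],90)[:,:2]
c,r=cv2.minEnclosingCircle(w.astype(np.float32)); c=np.array(c); print('tip',c,r)
e=w-c; a=np.arctan2(e[:,1],e[:,0]); rr=np.hypot(*e.T)
for k in range(-180,180,15):
    s=abs((np.degrees(a)-k+180)%360-180)<9; print(k,rr[s].max().round(1) if s.any() else 0,end=' | ')
# lever
L=(P[...,2]>110)&(P[...,2]<230)&(d>0)
H=np.array([541.9,29.9]);hx=np.array([.986,.166]);hy=np.array([-.166,.986]);q=P[...,:2]-H
k=L&(abs(q@hx)<15)&(q@hy>20); print('lever Y,z',(q@hy)[k][::max(1,k.sum()//8)].round(0),P[k][::max(1,k.sum()//8),2].round(0))
uu,vv=int(u.mean()),int(v.mean())
cv2.imwrite('pics/s4.png',cv2.resize(im[vv-30:vv+30,uu-40:uu+40],(800,600),interpolation=cv2.INTER_CUBIC)[:,:,::-1])
go([[549,-9.6,200]],1.738)
```

```text
224 [548.46279491  -6.11578487  89.74810833] 274.10267857142856 186.95535714285714
tip [549.06549072  -6.73798084] 7.652434349060059
-180 6.9 | -165 6.8 | -150 7.3 | -135 6.9 | -120 7.5 | -105 7.2 | -90 7.5 | -75 7.5 | -60 7.7 | -45 6.3 | -30 4.7 | -15 4.3 | 0 4.8 | 15 5.6 | 30 7.3 | 45 7.6 | 60 7.7 | 75 7.5 | 90 7.3 | 105 7.1 | 120 7.7 | 135 7.3 | 150 6.5 | 165 7.1 | lever Y,z [82. 81. 78. 75. 71. 67. 63. 57. 51.] [170. 160. 157. 152. 145. 139. 129. 121. 110.]
now [551.6 -18.4 215.2] [ 3.141 -0.     1.739] t 7.42 open 0.993 F [-0.5  1.2  0. ] q [-0.04  0.26  1.81  0.    1.08 -0.2 ]
 -> [549.   -9.6 200. ] row [0.0, -0.0, 0.001] [0.0091, -0.0011, 0.0152]
```

View pics/s4.png

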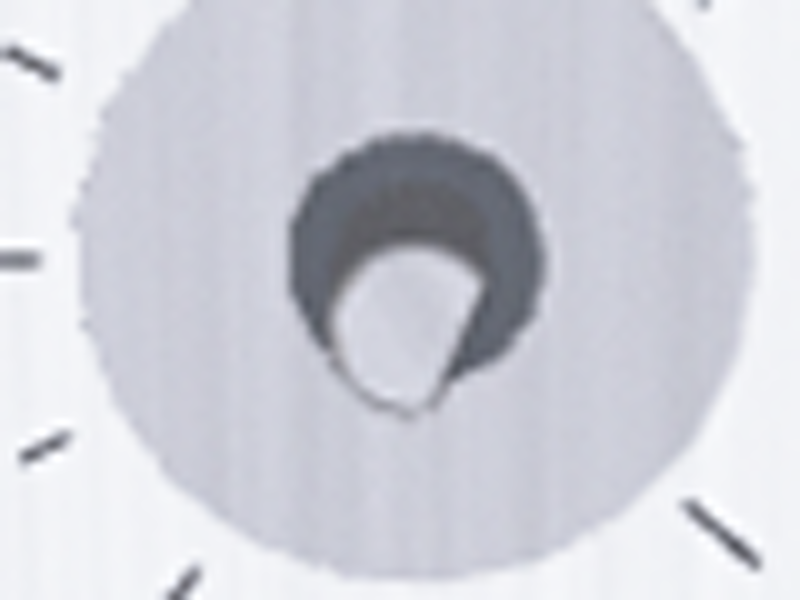

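The close-up shows the D-shaft's end with its flat running from (485,280) to (440,380). The outward normal points right and slightly down in the picture.

```bash
cat >> h.py <<'E'
def flat(f,z=90,near=(549,-8)):
    n=np.load('pics/'+f+'.npz'); im,d,P=cloud(f); t=((abs(P[...,2]-z)<2.5)&(np.hypot(P[...,0]-near[0],P[...,1]-near[1])<14)).astype(np.uint8)
    c,_=cv2.findContours(t,cv2.RETR_EXTERNAL,cv2.CHAIN_APPROX_NONE); c=max(c,key=cv2.contourArea)[:,0]
    return ray(f,c,z)[:,:2]
E
python3 - <<'E'
from h import *
from scipy.optimize import least_squares
w=flat('w4')
# D outline: circle radius R cut by a flat at angle p, distance h
f=lambda x:np.minimum(x[2],x[3]/np.maximum(np.cos(np.arctan2(w[:,1]-x[1],w[:,0]-x[0])-x[4]),.2))-np.hypot(w[:,0]-x[0],w[:,1]-x[1])
print('D',least_squares(f,[549,-6.7,7,4,-.26],loss='soft_l1',f_scale=.3).x.round(3))
for n in('top','scene'):
    snap(n,n[0]+'5'); im,d,P=cloud(n[0]+'5')
    m=(abs(P[...,2]-90)<6)&(abs(P[...,0]-549)<14)&(abs(P[...,1]+8)<14); print(n,m.sum(),P[m].mean(0),np.ptp(P[m],axis=0))
go([[437,293,260],[437,293,168]],1.0)
E
```

```text
D [ 5.49563e+02 -6.55700e+00  7.57200e+00  4.18500e+00 -2.28000e-01]
top 41 [547.50246429  -9.32071742  89.43683205] [13.16683117 14.97956625  8.18998514]
scene 30 [545.19372749 -11.90749647  87.6036143 ] [14.54133623 15.45539495  5.53060663]
now [551.5 -18.5 215.2] [3.141 0.    1.739] t 7.53 open 0.995 F [-0.5  0.  -0.3] q [-0.04  0.26  1.81 -0.    1.08 -0.2 ]
 -> [437 293 260] row [0.001, -0.0, 0.739] [0.3263, -0.0606, -0.0449]
 -> [437 293 168] row [0.001, -0.0, 0.739] [0.3263, -0.0607, 0.0471]
```

Run:
```python
from h import *
go([[480,0,290],[445,292,290],[445,292,168]],2.0)
```

```text
now [551.5 -18.5 215.2] [3.141 0.    1.739] t 7.53 open 0.995 F [-0.5  0.  -0.3] q [-0.04  0.26  1.81 -0.    1.08 -0.2 ]
 -> [480   0 290] row [0.0, 0.0, -0.261] [0.0302, -0.0674, -0.0748]
 -> [445 292 290] row [0.0, 0.0, -0.261] [0.3239, -0.0529, -0.0749]
 -> [445 292 168] row [0.0, 0.0, -0.261] [0.3239, -0.053, 0.0471]
```

Scaled: 0.324 m / 0.5 = 0.648, -0.053 m / 0.5 = -0.106, -0.261 rad / 3.1416 = -0.0831.

Request:
move_arm(
  motion=[
    [0, 0, 0, 0.06, -0.134, -0.15, 0.085],
    [0, 0, 0, 0.06, -0.134, -0.15, 0.085],
    [0, 0, -0.0831, 0.648, -0.106, -0.15, 0.085],
    [0, 0, -0.0831, 0.648, -0.106, -0.15, 0.085],
    [0, 0, -0.0831, 0.648, -0.106, -0.15, 0.085],
    [0, 0, -0.0831, 0.648, -0.106, -0.15, 0.085],
    [0, 0, -0.0831, 0.648, -0.106, -0.15, 0.085],
    [0, 0, -0.0831, 0.648, -0.106, -0.15, 0.085],
  ],
)

```text
clock: 8.52
eef_pos: [444.1, 294.6, 289.8]
tcp_rot: [3.141, -0.001, 2.003]
contact_force: [-0.4, -0.4, -0.5]
opening: 0.997
grasp_force: 0.0
```

Scaled: 0.122 m / 0.5 = 0.244, 0.06 m / 0.5 = 0.12.

Request:
move_arm(
  motion=[
    [0, 0, 0, 0, 0, 0.12, 0.085],
    [0, 0, 0, 0, 0, 0.244, 0.085],
    [0, 0, 0, 0, 0, 0.244, 0.085],
    [0, 0, 0, 0, 0, 0.244, 0.085],
    [0, 0, 0, 0, 0, 0.244, 0.085],
  ],
)

```text
clock: 9.15
eef_pos: [446.5, 292.0, 170.2]
tcp_rot: [3.138, -0.001, 1.999]
contact_force: [0.3, -0.1, 0.8]
opening: 0.994
grasp_force: 0.0
```

Run:
```python
from h import *
snap('wrist','w6'); im,d,P=cloud('w6'); v,u=np.mgrid[:420,:560]; g=im.max(2)
top=(P[...,2]>33)&(P[...,2]<44)&(np.hypot(P[...,0]-440,P[...,1]-305)<30)
w=ray('w6',np.c_[u[top],v[top]],38)[:,:2]; c,r=cv2.minEnclosingCircle(w.astype(np.float32)); c=np.array(c); print('top',c,r,w.mean(0))
rib=top&(g<130); rib&=(np.hypot(P[...,0]-c[0],P[...,1]-c[1])<18)
n,l,st,ce=cv2.connectedComponentsWithStats(rib.astype(np.uint8)); k=1+st[1:,4].argmax(); rib=l==k
w=ray('w6',np.c_[u[rib],v[rib]],40)[:,:2]
(a,b),sz,an=cv2.minAreaRect(w.astype(np.float32)); vx,vy,_,_=cv2.fitLine(w.astype(np.float32),cv2.DIST_L2,0,.01,.01).ravel(); e=w.mean(0)-c
print('rib',rib.sum(),sz,an,'line',np.arctan2(vy,vx),'centre',np.arctan2(e[1],e[0]))
a,b=int(u[top].mean()),int(v[top].mean()); cv2.imwrite('pics/k6.png',cv2.resize(im[b-45:b+45,a-60:a+60],(800,600))[:,:,::-1])
go([[440,303,100],[440,303,12]],2.0)
```

```text
top [439.38012695 306.83172607] 20.072290420532227 [439.22975515 306.93825571]Traceback (most recent call last):
  File "<stdin>", line 6, in <module>
ValueError: attempt to get argmax of an empty sequence
```

Run:
```python
from h import *
im,d,P=cloud('w6'); v,u=np.mgrid[:420,:560]; g=im.max(2)
c=np.array([439.38,306.83])
top=(P[...,2]>33)&(P[...,2]<44)&(np.hypot(P[...,0]-c[0],P[...,1]-c[1])<17)
print(np.percentile(g[top],[1,5,10,20,50,90]))
th=(np.percentile(g[top],1)+np.median(g[top]))/2
rib=top&(g<th)
n,l,st,ce=cv2.connectedComponentsWithStats(rib.astype(np.uint8)); rib=l==1+st[1:,4].argmax()
w=ray('w6',np.c_[u[rib],v[rib]],40)[:,:2]
r=cv2.minAreaRect(w.astype(np.float32)); vx,vy,_,_=cv2.fitLine(w.astype(np.float32),cv2.DIST_L2,0,.01,.01).ravel(); e=w.mean(0)-c
print('rib',th,rib.sum(),r,'line',np.arctan2(vy,vx),'centre',np.arctan2(e[1],e[0]))
a,b=int(u[top].mean()),int(v[top].mean()); cv2.imwrite('pics/k6.png',cv2.resize(im[b-45:b+45,a-60:a+60],(800,600))[:,:,::-1])
go([[440.2,303.6,100],[440.2,303.6,12]],2.0)
```

```text
[193.24 199.2  255.   255.   255.   255.  ]
rib 224.12 66 ((443.53338623046875, 299.65576171875), (2.964207887649536, 17.78917121887207), 34.39350509643555) line -0.9740182 centre -1.0550620415585514
now [446.3 291.9 169.9] [ 3.138e+00 -1.000e-03  1.999e+00] t 9.2 open 0.998 F [-0.  -0.2  0.4] q [0.58 0.28 1.89 0.   0.97 0.15]
 -> [440.2 303.6 100. ] row [0.003, -0.001, -0.001] [0.0131, -0.0009, 0.0699]
 -> [440.2 303.6  12. ] row [0.003, -0.001, -0.001] [0.0131, -0.0012, 0.1579]
```

View pics/k6.png

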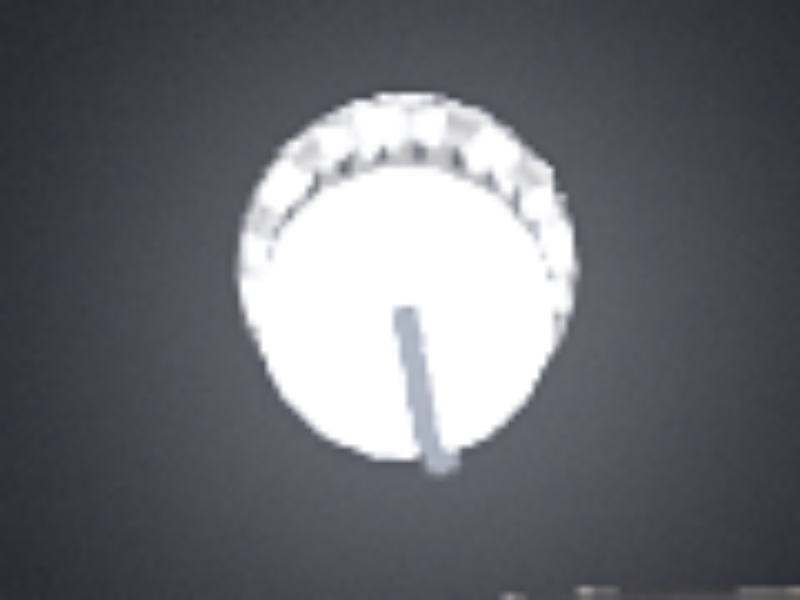

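The close-up shows the knob's top with its rib from (404,312) to (442,468), which gives a knob yaw of -0.972. The flat points at -0.228, so the knob has to turn by +0.744.

Scaled: 0.16 m / 0.5 = 0.32, 0.15 m / 0.5 = 0.3, 0.003 rad / 3.1416 = 0.001.

Request:
move_arm(
  motion=[
    [0.001, 0, 0, 0.026, -0.002, 0.1, 0.085],
    [0.001, 0, 0, 0.026, -0.002, 0.2, 0.085],
    [0.001, 0, 0, 0.026, -0.002, 0.3, 0.085],
    [0.001, 0, 0, 0.026, -0.002, 0.32, 0.085],
    [0.001, 0, 0, 0.026, -0.002, 0.32, 0.085],
    [0.001, 0, 0, 0.026, -0.002, 0.32, 0.02],
    [0.001, 0, 0, 0.026, -0.002, 0.32, 0.02],
    [0.001, 0, 0, 0.026, -0.002, 0.32, 0.02],
  ],
  grip_force=60,
)

```text
clock: 10.2
eef_pos: [439.2, 303.0, 8.9]
tcp_rot: [-3.14, -0.001, 1.999]
contact_force: [-0.2, -0.9, 7.9]
opening: 0.448
grasp_force: 59.2
```

Request:
move_arm(
  motion=[
    [0, 0, 0, 0, 0, 0, 0.02],
    [0, 0, 0, 0, 0, 0, 0.02],
    [0, 0, 0, 0, 0, 0, 0.02],
  ],
)

```text
clock: 10.58
eef_pos: [439.2, 303.0, 8.9]
tcp_rot: [-3.14, -0.001, 1.999]
contact_force: [-1.6, -1.9, 12.2]
opening: 0.444
grasp_force: 59.6
```

Run:
```python
from h import *
print(sensors.sense()['grasp_force'])
go([[440,303,180],[530,-30,200],[549.9,-9.3,200]],2.744)
```

```text
59.59146616340149
now [439.2 303.    8.9] [-3.140e+00 -1.000e-03  1.999e+00] t 10.57 open 0.444 F [-1.6 -1.9 12.2] q [0.6  0.53 1.97 0.   0.64 0.17]
 -> [440. 303. 180.] row [-0.002, -0.001, -0.745] [-0.0002, 0.0004, -0.1711]
 -> [530. -30. 200.] row [-0.002, -0.001, -0.745] [-0.3405, -0.056, -0.1912]
 -> [549.9  -9.3 200. ] row [-0.002, -0.001, -0.745] [-0.33, -0.0293, -0.1912]
```

Run:
```python
from h import *
go([[439,303,200],[430,30,230],[480,-9,180]],2.744)
```

```text
now [439.2 303.    8.9] [-3.140e+00 -1.000e-03  1.999e+00] t 10.57 open 0.444 F [-1.6 -1.9 12.2] q [0.6  0.53 1.97 0.   0.64 0.17]
 -> [439 303 200] row [-0.002, -0.001, -0.745] [0.0002, -0.0005, -0.1911]
 -> [430  30 230] row [-0.002, -0.001, -0.745] [-0.2444, -0.1221, -0.221]
 -> [480  -9 180] row [-0.002, -0.001, -0.745] [-0.3007, -0.0927, -0.1711]
```

Scaled: -0.19 m / 0.5 = -0.38, -0.14 m / 0.5 = -0.28.

Request:
move_arm(
  motion=[
    [0, 0, 0, 0, 0, -0.06, 0.02],
    [0, 0, 0, 0, 0, -0.16, 0.02],
    [0, 0, 0, 0, 0, -0.28, 0.02],
    [0, 0, 0, 0, 0, -0.38, 0.02],
    [0, 0, 0, 0, 0, -0.38, 0.02],
  ],
)

```text
clock: 11.2
eef_pos: [441.3, 304.2, 202.0]
tcp_rot: [3.137, -0.002, 1.999]
contact_force: [0.6, 0.4, -1.5]
opening: 0.445
grasp_force: 61.1
```

Scaled: -0.3 m / 0.5 = -0.6, -0.245 m / 0.5 = -0.49, -0.745 rad / 3.1416 = -0.2371.

Request:
move_arm(
  motion=[
    [0, 0, -0.0477, -0.1, -0.05, -0.012, 0.02],
    [0, 0, -0.0955, -0.2, -0.1, -0.024, 0.02],
    [0, 0, -0.1432, -0.3, -0.15, -0.036, 0.02],
    [0, 0, -0.191, -0.4, -0.2, -0.05, 0.02],
    [0, 0, -0.2371, -0.49, -0.24, -0.06, 0.02],
    [0, 0, -0.2371, -0.6, -0.186, 0.04, 0.02],
    [0, 0, -0.2371, -0.6, -0.186, 0.04, 0.02],
    [0, 0, -0.2371, -0.6, -0.186, 0.04, 0.02],
  ],
)

```text
clock: 12.2
eef_pos: [477.9, -9.0, 176.2]
tcp_rot: [-3.138, -0.006, 2.742]
contact_force: [0.4, 0.2, -1.1]
opening: 0.45
grasp_force: 61.1
```

Run:
```python
from h import *
go([[549.9,-9.3,150]],2.744)
s=sensors.sense(); T=Rn.from_euler('xyz',s['tcp_rot']); p0=s['eef_pos']
snap('wrist','w7'); im,d,P=cloud('w7'); v,u=np.mgrid[:420,:560]; g=im.max(2)
zt=p0[2]-8.9+38
top=(abs(P[...,2]-zt)<6)&(np.hypot(P[...,0]-p0[0],P[...,1]-p0[1])<26)&(g>120)
print(zt,top.sum())
w=ray('w7',np.c_[u[top],v[top]],zt)[:,:2]; c,r=cv2.minEnclosingCircle(w.astype(np.float32)); print('top',c,r,np.median(P[top],axis=0))
print('in tool mm',T.inv().apply([c[0]-p0[0],c[1]-p0[1],0]))
c=np.array(c); rib=top&(g<235)&(np.hypot(P[...,0]-c[0],P[...,1]-c[1])<17)
n,l,st,ce=cv2.connectedComponentsWithStats(rib.astype(np.uint8)); rib=l==1+st[1:,4].argmax()
w=ray('w7',np.c_[u[rib],v[rib]],zt+2)[:,:2]; rc=cv2.minAreaRect(w.astype(np.float32)); vx,vy,_,_=cv2.fitLine(w.astype(np.float32),cv2.DIST_L2,0,.01,.01).ravel(); print('rib',rib.sum(),rc,'line',np.arctan2(vy,vx))
```

```text
now [477.9  -9.  176.2] [-3.138 -0.006  2.742] t 12.2 open 0.45 F [ 0.4  0.2 -1.1] q [-0.02  0.19  1.99 -0.    0.96 -1.19]
 -> [549.9  -9.3 150. ] row [-0.004, -0.006, -0.002] [-0.0666, 0.0278, 0.0257]
205.34509830182722 5798
top (477.322265625, -6.582830905914307) 20.445335388183594 [474.70102471  -5.25187363 205.47140685]
in tool mm [1.49550122e+00 1.96924524e+00 1.72309246e-03]
rib 38 ((479.2289733886719, -5.419314861297607), (10.370491981506348, 3.5782651901245117), 9.4246826171875) line -0.009170231
```

View pics/w7.png

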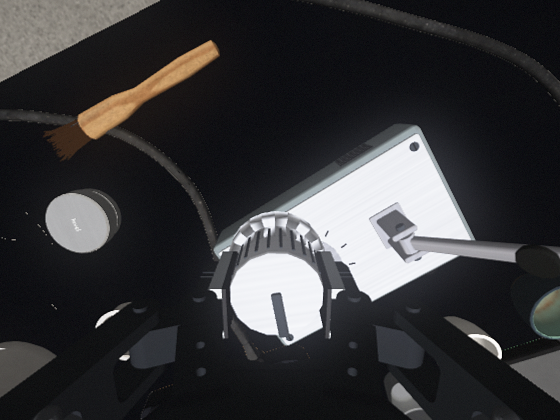

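The wrist picture shows the knob held upright between the fingers, its top centred near (277,294) and its rib from (277,295) to (290,341). The lever leans back at the right, and the levelling tool stands undisturbed at (82,222).

Run:
```python
from h import *
from scipy.optimize import least_squares
s=sensors.sense(); T=Rn.from_euler('xyz',s['tcp_rot']); p0=s['eef_pos']; zt=205.3
im,d,P=cloud('w7'); v,u=np.mgrid[:420,:560]; g=im.max(2)
rib=(u>268)&(u<298)&(v>286)&(v<348)&(g<235)&(abs(P[...,2]-zt)<7)
n,l,st,ce=cv2.connectedComponentsWithStats(rib.astype(np.uint8)); rib=l==1+st[1:,4].argmax()
w=ray('w7',np.c_[u[rib],v[rib]],zt+2)[:,:2]; rc=cv2.minAreaRect(w.astype(np.float32)); vx,vy,_,_=cv2.fitLine(w.astype(np.float32),cv2.DIST_HUBER,0,.01,.01).ravel(); print('rib',rib.sum(),st[1:,4].max(),rc,'line',np.arctan2(vy,vx))
top=((abs(P[...,2]-zt)<3)&(np.hypot(P[...,0]-p0[0],P[...,1]-p0[1])<27)).astype(np.uint8)
c=max(cv2.findContours(top,cv2.RETR_EXTERNAL,cv2.CHAIN_APPROX_NONE)[0],key=cv2.contourArea)[:,0]
w=ray('w7',c,zt)[:,:2]; r=least_squares(lambda x:np.hypot(w[:,0]-x[0],w[:,1]-x[1])-19.8,[478,-7],loss='soft_l1',f_scale=.4); print(r.x,np.percentile(r.fun,[5,50,95]),'tool',T.inv().apply([r.x[0]-p0[0],r.x[1]-p0[1],0]).round(2))
w6=flat('w6',38,(440,305));
```

```text
rib 501 501 ((485.0277404785156, -8.446680068969727), (4.720011234283447, 21.77438735961914), 76.81254577636719) line -0.23004118
[476.3630032   -6.40476634] [-0.50023427  0.11750957  5.03742393] tool [2.23 1.26 0.01]
```

Run:
```python
from h import *
go([[549,-9.3,176],[549,-9.3,120]],2.744)
```

```text
now [477.9  -8.4 177. ] [-3.138 -0.005  2.743] t 12.25 open 0.445 F [ 0.3 -0.5 -0.3] q [-0.02  0.19  1.99 -0.    0.97 -1.19]
 -> [549.   -9.3 176. ] row [-0.003, -0.005, -0.001] [-0.0659, 0.0268, 0.0006]
 -> [549.   -9.3 120. ] row [-0.003, -0.005, -0.001] [-0.0662, 0.027, 0.0566]
```

Scaled: -0.066 m / 0.5 = -0.132, 0.027 m / 0.5 = 0.054, -0.006 rad / 3.1416 = -0.0019.

Request:
move_arm(
  motion=[
    [-0.0013, -0.0019, -0.0006, -0.066, 0.028, 0, 0.02],
    [-0.0013, -0.0019, -0.0006, -0.132, 0.054, 0.03, 0.02],
    [-0.0013, -0.0019, -0.0006, -0.132, 0.054, 0.11, 0.02],
    [-0.0013, -0.0019, -0.0006, -0.132, 0.054, 0.11, 0.02],
    [-0.0013, -0.0019, -0.0006, -0.132, 0.054, 0.11, 0.02],
    [-0.0013, -0.0019, -0.0006, -0.132, 0.054, 0.11, 0.02],
  ],
)

```text
clock: 13.0
eef_pos: [550.7, -9.2, 124.2]
tcp_rot: [3.139, 0.005, 2.746]
contact_force: [-0.8, 0.1, -1.2]
opening: 0.447
grasp_force: 61.1
```

Run:
```python
from h import *
go([[549,-9.3,110],[549,-9.3,98],[549,-9.3,90]],2.744)
```

```text
now [550.7  -9.2 124.2] [3.139 0.005 2.746] t 13.0 open 0.447 F [-0.8  0.1 -1.2] q [-0.02  0.36  1.89  0.    0.88 -1.19]
 -> [549.   -9.3 110. ] row [0.002, 0.005, 0.002] [0.0016, -0.0007, 0.0142]
 -> [549.   -9.3  98. ] row [0.002, 0.005, 0.002] [0.0017, -0.0008, 0.0262]
 -> [549.   -9.3  90. ] row [0.002, 0.005, 0.002] [0.0017, -0.0008, 0.0342]
```

Scaled: 0.031 m / 0.5 = 0.062, 0.028 m / 0.5 = 0.056, 0.005 rad / 3.1416 = 0.0016.

Request:
move_arm(
  motion=[
    [0.0006, 0.0016, 0.0006, 0.003, -0.002, 0.024, 0.02],
    [0.0006, 0.0016, 0.0006, 0.003, -0.002, 0.036, 0.02],
    [0.0006, 0.0016, 0.0006, 0.003, -0.002, 0.048, 0.02],
    [0.0006, 0.0016, 0.0006, 0.003, -0.002, 0.056, 0.02],
    [0.0006, 0.0016, 0.0006, 0.003, -0.002, 0.062, 0.02],
    [0.0006, 0.0016, 0.0006, 0.003, -0.002, 0.062, 0.02],
  ],
)

```text
clock: 13.75
eef_pos: [548.8, -9.9, 91.3]
tcp_rot: [-3.141, -0.001, 2.744]
contact_force: [2.8, 0.3, -2.3]
opening: 0.45
grasp_force: 61.0
```

Run:
```python
from h import *
go([[549,-9.3,88],[549,-9.3,81],[549,-9.3,75]],2.744)
```

```text
now [548.8  -9.9  91.3] [-3.141e+00 -1.000e-03  2.744e+00] t 13.75 open 0.45 F [ 2.8  0.3 -2.3] q [-0.02  0.41  1.91  0.    0.82 -1.19]
 -> [549.   -9.3  88. ] row [-0.0, -0.001, -0.0] [0.0, 0.0006, 0.0033]
 -> [549.   -9.3  81. ] row [-0.0, -0.001, -0.0] [0.0, 0.0006, 0.0103]
 -> [549.   -9.3  75. ] row [-0.0, -0.001, -0.0] [0.0, 0.0006, 0.0163]
```

The bore has gone over the tip with only a small side force, so I keep pushing down.

Request:
move_arm(
  motion=[
    [0, 0, 0, -0.001, 0.0006, 0.006, 0.02],
    [0, 0, 0, -0.001, 0.0006, 0.012, 0.02],
    [0, 0, 0, -0.001, 0.0006, 0.018, 0.02],
    [0, 0, 0, -0.001, 0.0006, 0.022, 0.02],
    [0, 0, 0, -0.001, 0.0006, 0.026, 0.02],
    [0, 0, 0, -0.001, 0.0006, 0.026, 0.02],
  ],
)

```text
clock: 14.5
eef_pos: [549.0, -9.8, 78.6]
tcp_rot: [-3.141, -0.002, 2.744]
contact_force: [-0.8, 0.5, 6.5]
opening: 0.449
grasp_force: 61.7
```

Scaled: 0.0042 m / 0.5 = 0.0084, 0.002 m / 0.5 = 0.004.

Request:
move_arm(
  motion=[
    [0, 0, 0, 0, 0, 0.004, 0.02],
    [0, 0, 0, 0, 0, 0.008, 0.02],
    [0, 0, 0, 0, 0, 0.0084, 0.02],
    [0, 0, 0, 0, 0, 0.0084, 0.02],
    [0, 0, 0, 0, 0, 0.0084, 0.02],
    [0, 0, 0, 0, 0, 0.0084, 0.02],
  ],
)

```text
clock: 15.25
eef_pos: [549.0, -9.8, 74.8]
tcp_rot: [-3.141, -0.002, 2.744]
contact_force: [-0.7, 1.2, 8.2]
opening: 0.448
grasp_force: 62.1
```

Run:
```python
from h import *
go([[549,-9.3,74]],2.744)
snap('top','t8'); snap('wrist','w8'); im,d,P=cloud('w8'); s=sensors.sense(); p0=s['eef_pos']
q=(np.hypot(P[...,0]-p0[0],P[...,1]-p0[1])<15)&(P[...,2]>85)&(P[...,2]<120); print('knob top z',np.median(P[q][:,2]), 'expect',p0[2]-8.9+38)
H=np.array([541.9,29.9]);hx=np.array([.986,.166]);hy=np.array([-.166,.986]);qq=P[...,:2]-H
k=(abs(qq@hx)<15)&(qq@hy>48)&(P[...,2]>115)&(P[...,2]<230)
if k.any():
    n=max(1,k.sum()//8); print('lever',(qq@hy)[k][::n].round(0),P[k][::n,2].round(0))
cv2.imwrite('pics/w8b.png',im[:,:,::-1])
```

```text
now [549.   -9.8  74.8] [-3.141e+00 -2.000e-03  2.744e+00] t 15.25 open 0.448 F [-0.7  1.2  8.2] q [-0.02  0.44  1.92  0.    0.79 -1.19]
 -> [549.   -9.3  74. ] row [-0.001, -0.002, -0.0] [0.0002, 0.0005, 0.0008]
knob top z 104.16646934062399 expect 103.88949189263519
lever [64. 62. 56. 54. 60. 59. 58. 59. 55.] [121. 125. 118. 118. 127. 125. 124. 125. 117.]
```

View pics/w8.png

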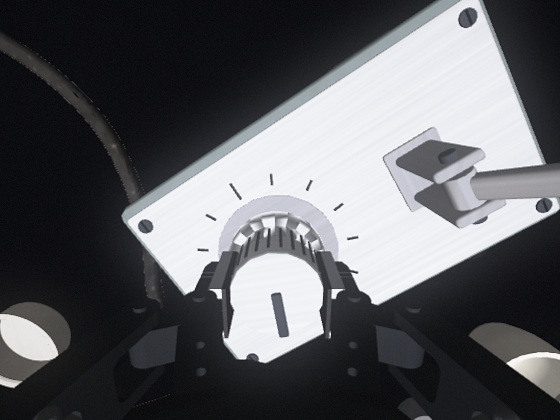

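The picture shows the knob on the shaft, rib from (276,294) to (284,335), with the fingers holding it and the lever leaning back at the right. It is about 5 to 6 mm in, so I press 1 mm further for margin.

Scaled: 0.001 m / 0.5 = 0.002.

Request:
move_arm(
  motion=[
    [0, 0, 0, 0, 0, 0.002, 0.02],
    [0, 0, 0, 0, 0, 0.002, 0.02],
    [0, 0, 0, 0, 0, 0.002, 0.02],
    [0, 0, 0, 0, 0, 0.002, 0.02],
  ],
)

```text
clock: 15.85
eef_pos: [549.0, -9.8, 73.8]
tcp_rot: [-3.141, -0.002, 2.744]
contact_force: [-1.8, 1.0, 9.6]
opening: 0.451
grasp_force: 62.2
```

```bash
python3 -c "
from h import *
print(order.sign_off())"
```

```text
the job is handed in; nothing more can be done
None
```

The job is handed in (no verdict came back): the lever is back at about 2.05 rad, and the knob is on the D-shaft with its flat aligned, still held and pressed about 6–7 mm in by my estimate from force and height; the levelling tool and basket were not touched.

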